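# Centre the taster glass on the bar scale

## Robot

A 6-joint arm with a two-finger parallel gripper is mounted at the origin on the work surface. World frame = base frame: x ahead of the robot, y to its left, z up, the work surface at z = 0. Lengths are in m, angles in rad, forces in N, time in s.
With the tool pointing down it reaches from about 0.325 to 0.75 m from the base axis. Payload 7.6 kg.
Tool frame: the origin (TCP) lies midway between the tips of the shut fingers; the grasp point (between the pads) lies 19 mm behind it (ctrl.grasp_offset is the distance from the TCP to the grasp point, in m); z points along the fingers, y is the line along which they close (so a half turn about z gives the same grasp; the last joint's range is limited). The gripper opens to 85 mm and grips with 20 to 120 N. Pads are 22 mm wide; open, the fingers measure 114 mm over their backs; the gripper's body (76 mm by 85 mm) begins 54 mm behind the grasp point. The pads swing forward as they close: fully open they stand 13 mm farther back than shut.
Start: joints at [-0.07, 0.052, 1.401, -0, 1.689, -0.07], TCP at [0.525, 0, 0.231] pointing down, gripper open.
Joint ranges: [-2.9, 2.9], [-0.91, 2.17], [0.12, 2.37], [-1.06, 4.2], [0.26, 2.73], [-2.93, 2.93]. Speed limits (rad/s): [2.57, 2.57, 3.01, 3.14, 3.14, 3.14].

## Interface

Orientations are given as [roll, pitch, yaw] about the fixed x, y, z axes, in that order (R = Rz(yaw) Ry(pitch) Rx(roll)).
In Python, from station import readout, viewer, order, nets, ctrl gives the robot as it stands.
- The arm moves only by the tool servo_tool, never from a script. Its argument "increments" is a list of rows, each a list of 4 numbers: the shift along the tool's x, y, z in units of 0.15 m (1.0 is 0.15 m), then the turn about the tool's z in units of 45 degrees (1.0 is 45 degrees). In form: [[dx, dy, dz, spin], ...]. A call has exactly 8 rows; each row is the pose to reach, as a shift and turn from the pose commanded when the call began, along the tool's axes at that moment; what a row does not reach only later rows make up. A row lasts 1/12 s, in which the tool goes at most 41.7 mm and 7.16 degrees, less where a joint would pass 70% of its speed; a pose out of reach is approached as far as the arm can. A call with a number of a shift or a turn outside -1 to 1 is refused whole. A call with a gripper value outside its range is refused whole. "grip" is the gripper command: -1 is shut, 1 is fully open, values between are in proportion, set as the call begins (left out, the last holds). The fingers move at their own pace and stop on an object; the grip force is fixed at half the most. Time passes only in rows, so rows that repeat a pose let the fingers close, or fill a call up. It gives the time, the measured TCP pose, the force, the opening and the grip force at its end, in the units of the state.
- readout.state(): the state, without advancing time (a new reading comes with each control period).
- viewer.capture(name): name is "scene" or "side" or "wrist"; returns a dict with "image" (480x640x3 uint8, blue, green, red), "fx", "fy", "cx", "cy" (pixels), "k1" (the pictures are not rectified: a ray, as slopes to the right and down, at radius r is drawn at 1 + k1 r^2 times it, then the intrinsics apply), "R" (3x3) and "t" (3): a world point X has camera coordinates R X + t; the wrist camera has in their place "mount" (4x4, takes a point from camera to tool coordinates, whose origin is the TCP and whose axes are the flange's). Camera axes: x right, y down, z forward; pixel columns grow to the right and rows downward; lengths in m; the calibration is good to about 2 mm. A picture is of the moment at which its call begins: read the wrist's pose just before it. There is no depth.
- order.hand_in(): hands the job in; it is judged then, once.
Trained networks look in a picture, given as the dict that the camera call returned (one of the last four; its "shot" number tells which), for a name from the list of things; names that differ only in an ending like _2 or _b are one class to them, and where a whole thing is asked for, a point or a joint stands for the part that bears it (a point fixed in the world has none). Each returns a list of dicts, best first, with "p" (0 to 1); they miss things now and then, are a little off and sometimes report something else, mostly with a low value. They report only what shows in the picture. A call takes as long as a camera call. They do not tell look-alikes from the thing itself.
- nets.spot_in(picture, label): "pixel" ([column, row] in pixels, amid what is visible of it).
- nets.cut_out(picture, label): "region" (480x640 bool, what is visible of it) and "pixel" ([column, row] in pixels, amid what is visible of it).
The state is a dict: "time_s": time; "joint_pos": joint angles; "dq": joint speeds; "effort": joint torques, N m; "tcp_pos": TCP position; "tcp_rot": TCP orientation; "wrist_force": force on the tool from outside, world axes, zero at the start; "wrist_torque": the same for the moment, N m; "finger_gap": finger opening in m; "grasp_force": force on a finger pad.
Only numpy, scipy, OpenCV 4.12 (cv2) and the standard library are available. Lean on these libraries where they do the work, as an engineer would, in place of code of your own. Each camera call takes 0.05 s, during which the arm holds its last target. There are 200 camera calls.

## Task

The taster glass stands off-centre on the small round pan of the bar scale. Without gripping or lifting it, nudge it gently with light taps or nudges of the fingers until it stands upright in the middle of the pan, to within about half a centimetre, then move the hand away. Do not tip it, knock it off, or disturb the other things on the counter.

Things in the scene. Friction and masses are not known exactly. Their poses are not given: they have to be found in the camera images.
- glass: the amber taster glass that stands upright on the scale's pan: a low-bellied snifter, 75 mm tall, about 0.11 to 0.22 kg. Foot disc 44 mm wide and 3 mm thick at the rim; short stem; belly widest (54 mm) 30 to 36 mm above its underside, narrowing to a 42 mm rim at the top. Origin: centre of the foot's underside; z up. It slides on the pan when pushed slowly at the belly or lower (friction about 0.3 to 0.5); pushed near the rim it rocks and topples
- pan: the scale's round weighing pan, fixed, level and rigid: steel rim 76 mm wide, white top with a thin blue ring 51 to 56 mm wide round its centre. Origin: centre of its underside, 8 mm below its top; z up
- pan_top (a point): centre of the pan's top face, 55 mm above the counter: where the middle of the glass's foot should be
- scale: silver-grey bar scale, fixed to the counter, 160 x 140 mm, its flat top 34 mm above the counter, with a green display along its -x side. Origin: centre of its underside; the pan's axis is 15 mm to its +x
- spare_glass: second, identical amber taster glass, 75 mm tall, standing on the counter, a bystander; origin at its underside's centre
- jigger: steel double-cone jigger, 75 mm tall, 44 mm wide, a bystander; origin at its underside's centre
- coasters: stack of round cork coasters, 94 mm wide, 24 mm high, a bystander; origin at its underside's centre
- tap_handle: black tap handle standing on its steel ferrule, 115 mm tall, 40 mm wide, a bystander; origin at its underside's centre
- beer: amber beer bottle, 200 mm tall, 62 mm wide, a bystander; origin at its underside's centre
- jar: green glass jar with white cap, 100 mm tall, 80 mm wide, a bystander; origin at its underside's centre
Mind the look-alikes: they are no part of the job. Leave any pink or yellow look-alike of the glass alone.

How it is judged:
At the end, for the whole second after the job is handed in: The glass stands upright (within 0.04 rad) and still on the pan, its foot's centre within 6 mm of the pan's centre (horizontal distance between glass and pan_top below 0.006 m and angle between glass's own z axis and vertical below 0.04 rad and z of glass in the frame of pan_top between -0.003 and 0.003 m and linear speed of glass below 0.01 m/s); the robot touches nothing.
It fails at once if the glass is tipped by more than 0.3 rad (angle between glass's own z axis and vertical above 0.3 rad).
It fails at once if the glass is lifted more than 10 mm off the pan (z of glass in the frame of pan_top above 0.01 m).
It fails at once if the glass falls off the pan (z of glass in the frame of pan_top below -0.015 m).
It fails at once if the glass is gripped or pushed hard: more than 12 N between fingers and glass (contact force between the fingers and glass above 12 N).
It fails at once if another thing on the counter is moved by more than 20 mm (distance of any of spare_glass, jigger, coasters, tap_handle, beer, jar from where it was at the start of the episode above 0.02 m).
It also fails if it takes over 58 s, if anything falls off the work surface, if the arm or the gripper's body presses on something with over 40 N, if the wrist force passes 120 N, or if a joint passes its speed limit or range.

## Working session

There is one attempt and no reset: what is moved stays moved. The work goes in short steps, Python scripts to look and compute and a tool call to move; the robot and the scene stay as the last step left them, time stands still between calls to the robot, and variables do not carry over. Pictures are saved under pics/ and viewed, at most 10 in all, crops included, and the job is handed in when it is done.

Besides the shell and the picture viewer there is one more tool, called after ">>>" as name([rows], argument=value, ...), one row to a line, values as JSON. servo_tool: Moves the arm, as the interface text tells. Shifts and turns lie within -1 to 1; 1 stands for 0.15 m of shift or 45 degrees of turn. Its arguments: {"type":"object","properties":{"increments":{"type":"array"},"grip":{"type":"number"}},"required":["increments"]}

```bash
mkdir -p pics; cat > h.py <<'E'
import numpy as np, cv2
from station import readout, viewer, order, nets, ctrl
def ray(c,px):
    u=(px[0]-c['cx'])/c['fx'];v=(px[1]-c['cy'])/c['fy'];x,y=u,v
    for _ in range(20):
        s=1+c['k1']*(x*x+y*y);x,y=u/s,v/s
    R=np.array(c['R']);return -R.T@np.array(c['t']),R.T@np.array([x,y,1])
def at(c,px,z):
    o,d=ray(c,px);return o+d*(z-o[2])/d[2]
def proj(c,X):
    p=np.array(c['R'])@np.array(X)+np.array(c['t']);x,y=p[:2]/p[2];s=1+c['k1']*(x*x+y*y)
    return np.array([c['fx']*x*s+c['cx'],c['fy']*y*s+c['cy']])
E
python3 - <<'E'
from h import *
for n in['scene','side']:
    c=viewer.capture(n);cv2.imwrite(f'pics/{n}0.png',c['image'])
    o,_=ray(c,(320,240));print(n,o.round(3),c['fx'])
    for l in['glass','pan','scale','beer','jar','jigger','tap_handle','coasters']:
        print(l,[(np.round(d['pixel']).tolist(),round(d['p'],2),at(c,d['pixel'],.09 if l=='glass' else .05).round(3).tolist()) for d in nets.spot_in(c,l)])
s=readout.state();print(s['time_s'],s['tcp_rot'],s['finger_gap'])
E
```

```text
scene [ 1.028 -0.655  0.759] 495.8875764770925
glass [([296.0, 218.0], 0.9, [0.508, -0.013, 0.09]), ([360.0, 252.0], 0.79, [0.677, -0.023, 0.09]), ([336.0, 281.0], 0.68, [0.683, -0.117, 0.09])]
pan [([304.0, 231.0], 0.57, [0.522, -0.002, 0.05])]
scale [([287.0, 242.0], 0.6, [0.513, -0.05, 0.05])]
beer [([173.0, 367.0], 0.67, [0.556, -0.412, 0.05])]
jar [([415.0, 156.0], 0.88, [0.572, 0.423, 0.05])]
jigger [([237.0, 288.0], 0.85, [0.519, -0.213, 0.05])]
tap_handle [([376.0, 215.0], 0.62, [0.62, 0.142, 0.05])]
coasters [([215.0, 266.0], 0.97, [0.439, -0.194, 0.05])]
side [ 0.038 -0.525  0.888] 506.99794941952814
glass [([305.0, 248.0], 0.88, [0.512, -0.03, 0.09]), ([365.0, 240.0], 0.85, [0.614, -0.104, 0.09]), ([333.0, 218.0], 0.68, [0.613, -0.013, 0.09])]
pan [([288.0, 261.0], 0.71, [0.483, -0.004, 0.05])]
scale [([285.0, 279.0], 0.65, [0.446, -0.035, 0.05])]
beer [([489.0, 343.0], 0.95, [0.609, -0.424, 0.05]), ([285.0, 280.0], 0.33, [0.444, -0.037, 0.05]), ([286.0, 264.0], 0.25, [0.474, -0.008, 0.05])]
jar [([200.0, 154.0], 0.87, [0.572, 0.422, 0.05])]
jigger [([368.0, 312.0], 0.74, [0.503, -0.212, 0.05])]
tap_handle [([291.0, 206.0], 0.59, [0.602, 0.11, 0.05])]
coasters [([318.0, 341.0], 0.78, [0.388, -0.186, 0.05])]
0.9 [3.14146011e+00 2.21906204e-05 1.57074789e+00] 0.08549947300140588
```

View pics/scene0.png

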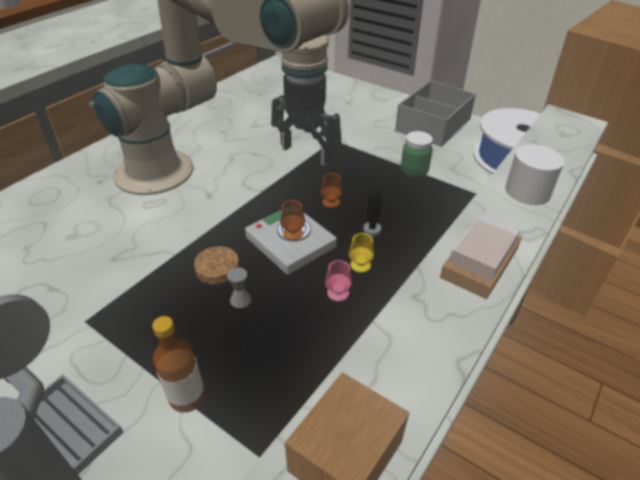

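View pics/side0.png

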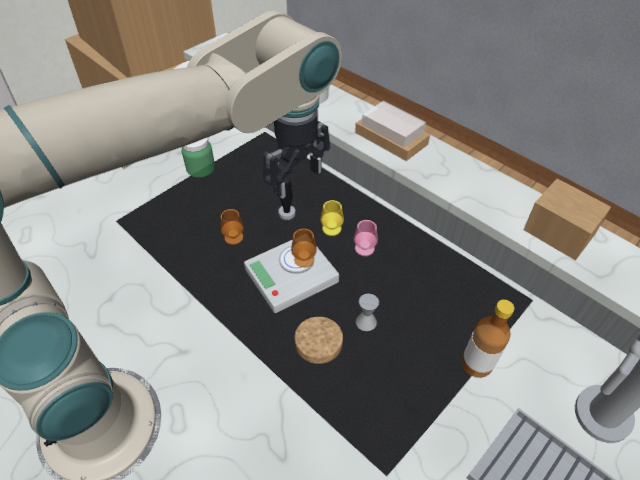

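The scene and side views show the amber glass on the scale (scene 292,220; side 304,248). The spare amber glass is behind it, with pink and yellow look-alikes at +x. Next I'll take the wrist view and enlarged crops.

```bash
python3 - <<'E'
from h import *
a=viewer.capture('scene')['image'][190:280,235:345];b=viewer.capture('side')['image'][220:310,240:350]
w=viewer.capture('wrist');print(w['mount'],w['fx'],w['k1'],w['cx'],w['cy'])
i=np.vstack([cv2.resize(x,(360,295),interpolation=cv2.INTER_CUBIC) for x in(a,b)])
cv2.imwrite('pics/crops.png',np.hstack([i,]))
cv2.imwrite('pics/w0.png',w['image'])
print(nets.spot_in(w,'glass'),nets.spot_in(w,'pan'))
E
```

```text
[[-8.21443280e-04 -9.54584513e-01 -2.97939142e-01  7.65027329e-02]
 [ 9.99999277e-01 -5.22422886e-04 -1.08326112e-03  9.62507266e-04]
 [ 8.78414063e-04 -2.97939816e-01  9.54584252e-01 -1.42149014e-01]
 [ 0.00000000e+00  0.00000000e+00  0.00000000e+00  1.00000000e+00]] 405.27868608397847 -0.04347705087684924 317.4964654442564 239.3391710822747
[{'pixel': [472.2, 178.8], 'p': 0.97}, {'pixel': [470.6, 286.3], 'p': 0.77}, {'pixel': [295.4, 265.4], 'p': 0.64}] [{'pixel': [277.7, 208.9], 'p': 0.72}]
```

View pics/crops.png

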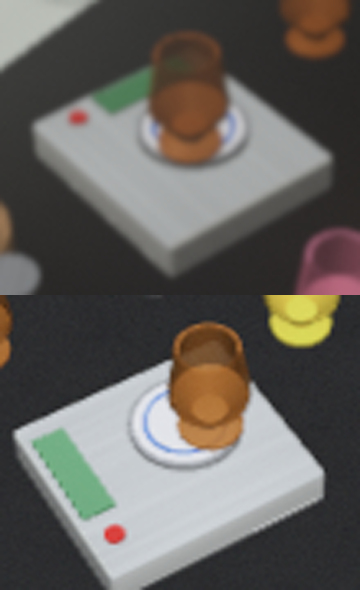

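View pics/w0.png

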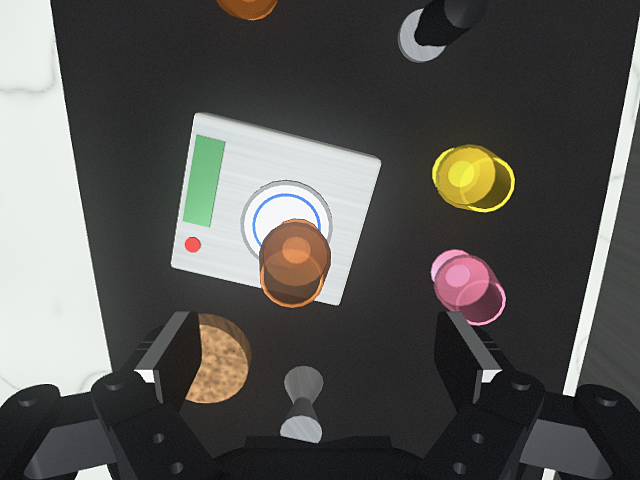

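The wrist picture shows it well: pan rim centred near (287,224), and the glass foot displaced towards the image bottom, near (296,247). I'll fit the glass silhouette and the blue ring to get metric positions.

```bash
cat >> h.py <<'E'
from scipy.optimize import minimize
from scipy.spatial.transform import Rotation as Ro
def wrist():
    s=readout.state();c=viewer.capture('wrist');M=np.eye(4);M[:3,:3]=Ro.from_euler('xyz',s['tcp_rot']).as_matrix();M[:3,3]=s['tcp_pos']
    W=np.linalg.inv(M@np.array(c['mount']));c['R'],c['t']=W[:3,:3],W[:3,3];return c
TH=np.linspace(0,2*np.pi,48,endpoint=False)
def circ(c,x,y,z,r): return np.array([proj(c,(x+r*np.cos(t),y+r*np.sin(t),z)) for t in TH])
def sil(c,x,y,z0=.055,k=4):
    m=np.zeros((480*k,640*k),np.uint8)
    for g in([(0,.022),(.003,.022)],[(.003,.009),(.012,.012),(.02,.0225),(.03,.027),(.036,.027),(.055,.0245),(.075,.021)]):
        P=[circ(c,x,y,z0+z,r) for z,r in g]
        for a,b in zip(P,P[1:]): cv2.fillConvexPoly(m,np.round(cv2.convexHull(np.vstack([a,b]).astype(np.float32))*k).astype(np.int32),1)
    return cv2.resize(m.astype(np.float32),(640,480),interpolation=cv2.INTER_AREA)
def glass(c,guess=(.51,-.02)):
    rs=[d for d in nets.cut_out(c,'glass')]
    p=proj(c,(*guess,.09));d=min(rs,key=lambda d:np.hypot(*(np.array(d['pixel'])-p)))
    g=d['region'].astype(np.float32)
    f=lambda q:np.abs(sil(c,*q)-g).sum()/g.sum()
    r=minimize(f,guess,method='Nelder-Mead',options=dict(initial_simplex=[guess,(guess[0]+.01,guess[1]),(guess[0],guess[1]+.01)],xatol=1e-4,fatol=1e-4))
    return r.x,r.fun
def pan(c,guess=(.515,-.002)):
    h=cv2.cvtColor(c['image'],cv2.COLOR_BGR2HSV);m=cv2.inRange(h,(100,80,60),(130,255,255))
    ys,xs=np.nonzero(m);P=np.array([at(c,(u,v),.055)[:2] for u,v in zip(xs,ys)]);
    P=P[np.hypot(*(P-guess).T)<.05]
    from scipy.optimize import least_squares
    r=least_squares(lambda q:np.hypot(*(P-q).T)-.02675,guess,loss='soft_l1',f_scale=.001)
    return r.x,np.abs(r.fun).mean(),len(P)
E
python3 - <<'E'
from h import *
for c in(wrist(),viewer.capture('side'),viewer.capture('scene')):
    G,e=glass(c);p=pan(c);print('glass',G.round(4),round(e,3),'pan',p[0].round(4),p[1:])
    if c['fx']<450:
        for q in (circ(c,*p[0],.055,.038),circ(c,*p[0],.055,.0268),circ(c,*G,.055,.022),circ(c,*G,.13,.021),circ(c,*G,.088,.027)):
            cv2.polylines(c['image'],[np.round(q*8).astype(int)],True,(0,255,0),1,cv2.LINE_AA,3)
        cv2.imwrite('pics/fit.png',cv2.resize(c['image'][100:320,150:400],None,fx=2.4,fy=2.4))
E
```

```text
glass [ 0.5093 -0.0267] 0.041 pan [ 0.5001 -0.0122] (np.float64(0.0006042520183907076), 369)
glass [ 0.5076 -0.0306] 0.047 pan [ 0.499  -0.0147] (np.float64(0.0004897128352863811), 17)
glass [ 0.5088 -0.0241] 0.123 pan [ 0.515 -0.002] (np.float64(nan), 0)h.py:39: RuntimeWarning: Mean of empty slice.
  return r.x,np.abs(r.fun).mean(),len(P)
  ret = ret.dtype.type(ret / rcount)
```

View pics/fit.png

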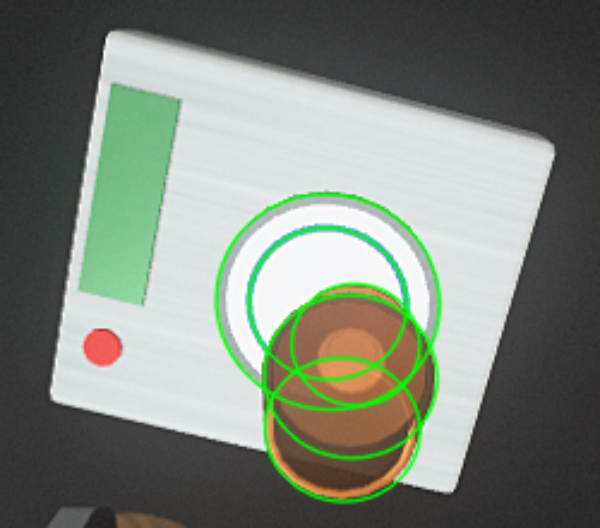

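>>> servo_tool([
  [-0.12,0.03,0.1,-0.12],
  [-0.25,0.05,0.2,-0.25],
  [-0.38,0.08,0.3,-0.4],
  [-0.513,0.107,0.4,-0.54],
  [-0.513,0.107,0.48,-0.66],
  [-0.513,0.107,0.48,-0.72],
  [-0.513,0.107,0.48,-0.72],
  [-0.513,0.107,0.48,-0.72],
], grip=-1)

```text
time_s: 2.12
tcp_pos: [0.5412, -0.077, 0.1596]
tcp_rot: [3.141, 0.0, 2.135]
wrist_force: [-1.1, -0.1, 1.0]
finger_gap: -0.0
grasp_force: 0.0
```

```bash
cat > m.py <<'E'
from h import *
import sys
c=wrist();s=readout.state();R=Ro.from_euler('xyz',s['tcp_rot']).as_matrix();T=np.array(s['tcp_pos'])
G,e=glass(c,(.509,-.027));P=pan(c,(.5,-.012))
print('t',round(s['time_s'],2),'tcp',T.round(4),'yaw',np.degrees(s['tcp_rot'][2]).round(1),'gap',round(s['finger_gap'],3),'F',np.round(s['wrist_force'],2))
print('glass',G.round(4),round(e,3),'pan',P[0].round(4),P[1:])
for n,X in(('glass',G),('pan',P[0])): print(n,'in tool mm',(R.T@(np.array([*X,.08])-T)*1000).round(1))
if len(sys.argv)>1: cv2.imwrite(f'pics/{sys.argv[1]}.png',c['image'])
E
python3 m.py a1
```

```text
t 2.17 tcp [ 0.5413 -0.0768  0.1599] yaw 122.3 gap 0.0 F [0.19 0.11 0.46]
glass [ 0.509  -0.0264] 0.035 pan [ 0.5002 -0.0122] (np.float64(0.0005553098690780604), 643)
glass in tool mm [60.  -0.4 79.8]
pan in tool mm [76.6 -0.3 79.8]
```

View pics/a1.png

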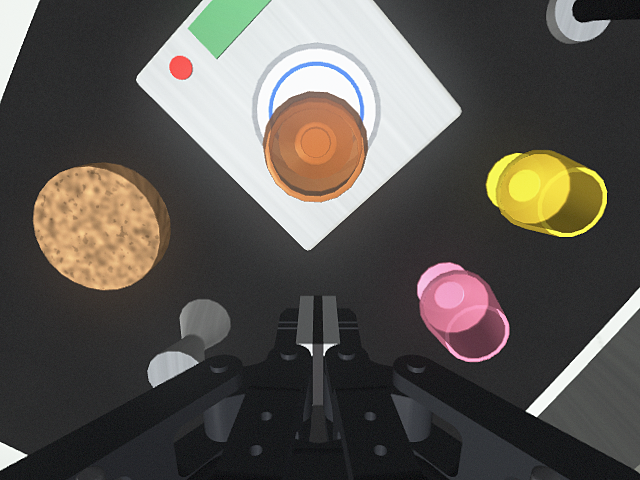

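The fingers are lined up behind the glass, with the glass and pan both on tool x (315,145 and 315,105). Descending and then creeping forward.

>>> servo_tool([
  [0,0,0.1,0],
  [0,0,0.22,0],
  [0,0,0.34,0],
  [0,0,0.44,0],
  [0,0,0.5,0],
  [0,0,0.533,0],
  [0.03,0,0.533,0],
  [0.06,0,0.533,0],
])

```text
time_s: 2.88
tcp_pos: [0.5365, -0.0691, 0.0802]
tcp_rot: [3.141, 0.001, 2.136]
wrist_force: [-0.8, 0.5, -0.1]
finger_gap: 0.0002
grasp_force: 0.0
```

>>> servo_tool([
  [0.01,0,0,0],
  [0.02,0,0,0],
  [0.03,0,0,0],
  [0.04,0,0,0],
  [0.05,0,0,0],
  [0.06,0,0,0],
  [0.07,0,0,0],
  [0.08,0,0,0],
])

```text
time_s: 3.55
tcp_pos: [0.5298, -0.0591, 0.0794]
tcp_rot: [3.141, 0.0, 2.136]
wrist_force: [0.2, 0.4, 0.6]
finger_gap: 0.0
grasp_force: 0.0
```

```bash
python3 m.py a2
```

```text
t 3.6 tcp [ 0.5296 -0.0589  0.0793] yaw 122.4 gap 0.0 F [-0.59 -0.25 -0.28]
glass [ 0.5088 -0.0261] 0.036 pan [ 0.5002 -0.0122] (np.float64(0.000568065069249303), 1377)
glass in tool mm [38.8 -0.  -0.7]
pan in tool mm [55.2  0.2 -0.7]
```

View pics/a2.png

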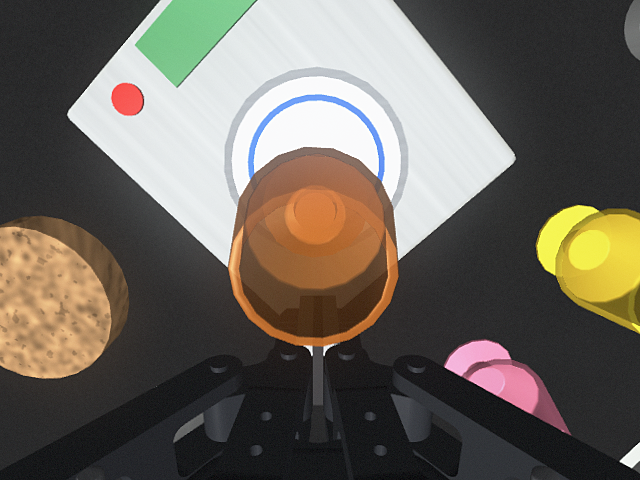

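Nearly touching (glass centre 38.8 mm ahead), and still aligned. Now a slow short push.

>>> servo_tool([
  [0.007,0,0,0],
  [0.014,0,0,0],
  [0.021,0,0,0],
  [0.028,0,0,0],
  [0.035,0,0,0],
  [0.042,0,0,0],
  [0.047,0,0,0],
  [0.05,0,0,0],
])

```text
time_s: 4.32
tcp_pos: [0.5258, -0.0528, 0.0794]
tcp_rot: [3.141, 0.0, 2.136]
wrist_force: [0.6, -0.4, -0.1]
finger_gap: -0.0001
grasp_force: 0.3
```

```bash
python3 m.py a3
```

```text
t 4.37 tcp [ 0.5258 -0.0527  0.0794] yaw 122.4 gap 0.0 F [ 0.89 -0.67  0.  ]
glass [ 0.5053 -0.0203] 0.026 pan [ 0.5002 -0.0123] (np.float64(0.0005850604965658966), 1200)
glass in tool mm [38.3  0.1 -0.6]
pan in tool mm [47.8  0.1 -0.6]
```

The glass slides upright in contact; 9.5 mm to go.

>>> servo_tool([
  [0.007,0,0,0],
  [0.015,0,0,0],
  [0.023,0,0,0],
  [0.031,0,0,0],
  [0.039,0,0,0],
  [0.047,0,0,0],
  [0.055,0,0,0],
  [0.06,0,0,0],
])

```text
time_s: 5.08
tcp_pos: [0.5209, -0.0451, 0.0794]
tcp_rot: [3.142, 0.0, 2.136]
wrist_force: [0.3, -0.9, 0.6]
finger_gap: -0.0
grasp_force: 0.3
```

```bash
python3 m.py a4
```

```text
t 5.13 tcp [ 0.5209 -0.0451  0.0794] yaw 122.4 gap 0.0 F [ 0.14 -0.29 -0.18]
glass [ 0.5006 -0.0122] 0.031 pan [ 0.5002 -0.0121] (np.float64(0.0005886833769270979), 755)
glass in tool mm [38.6  0.6 -0.6]
pan in tool mm [38.9  0.2 -0.6]
```

Centred within a millimetre. Backing off and rising, then checking.

>>> servo_tool([
  [-0.02,0,0,0],
  [-0.06,0,0,0],
  [-0.12,0,0,0],
  [-0.18,0,0,0],
  [-0.2,0,-0.1,0],
  [-0.2,0,-0.25,0],
  [-0.2,0,-0.45,0],
  [-0.2,0,-0.6,0],
])

```text
time_s: 5.85
tcp_pos: [0.5376, -0.0716, 0.1713]
tcp_rot: [3.141, 0.001, 2.135]
wrist_force: [1.0, 0.9, 0.9]
finger_gap: -0.0
grasp_force: 0.0
```

>>> servo_tool([
  [0,0,0,0],
  [0,0,0,0],
  [0,0,0,0],
  [0,0,0,0],
  [0,0,0,0],
  [0,0,0,0],
  [0,0,0,0],
  [0,0,0,0],
])

```text
time_s: 6.52
tcp_pos: [0.537, -0.0706, 0.169]
tcp_rot: [-3.141, -0.0, 2.136]
wrist_force: [-0.4, 1.9, -0.3]
finger_gap: -0.0001
grasp_force: 0.0
```

```bash
python3 m.py a5; python3 - <<'E'
from h import *
c=viewer.capture('side');print(glass(c,(.5,-.012)),pan(c,(.5,-.012)))
E
```

```text
(array([ 0.49932729, -0.01629052]), np.float64(0.03944546729326248)) (array([ 0.49891199, -0.01471721]), np.float64(0.00043577760770116623), 23)Traceback (most recent call last):
  File "m.py", line 4, in <module>
    G,e=glass(c,(.509,-.027));P=pan(c,(.5,-.012))
                                ~~~^^^^^^^^^^^^^^
  File "h.py", line 36, in pan
    P=P[np.hypot(*(P-guess).T)<.05]
                   ~^~~~~~
ValueError: operands could not be broadcast together with shapes (0,) (2,)
```

The blue ring is now hidden by the belly, but the pan is fixed and its centre is known. Checking the glass alone.

```bash
python3 - <<'E'
from h import *
c=wrist();G,e=glass(c,(.5,-.012));print(G,e)
for q in(circ(c,.5002,-.0122,.055,.038),circ(c,*G,.088,.027)): cv2.polylines(c['image'],[np.round(q*8).astype(int)],True,(0,255,0),1,cv2.LINE_AA,3)
cv2.imwrite('pics/a6.png',c['image'])
E
```

```text
[ 0.50078379 -0.01241706] 0.018587633967399597
```

View pics/a6.png

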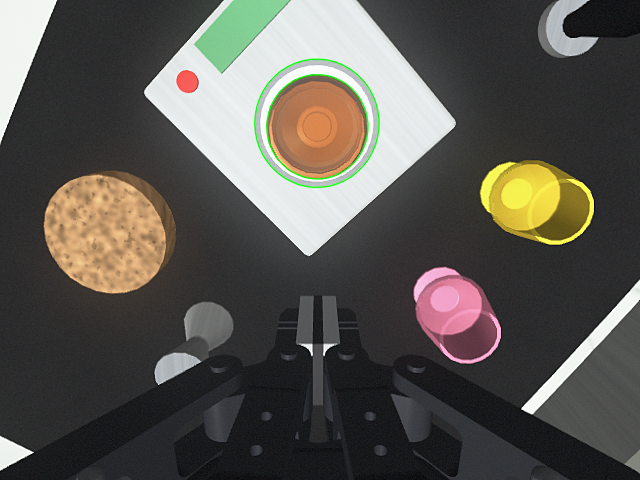

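The glass stands upright at (317,125), inside the pan rim centred near (317,122). It is about 1 mm off centre and the hand is clear.

```bash
python3 -c "
from h import *
print(order.hand_in())"
```

```text
the job is handed in; nothing more can be done
None
```

I nudged the glass to within about 1–2 mm of the pan's centre by the camera fits; it stands upright, the hand is clear, nothing else on the counter was touched, and the job is handed in (no verdict came back).

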